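# Rack of struts past the spring gate into the drying bay

### The job

Hold the chute's spring gate open by pressing its long treadle down with one fingertip, and meanwhile, with another finger, push the wooden rack along the chute past the gate until its front is fully home against the end stop; the gate must not touch the rack. Then let the treadle go so that the gate shuts behind the rack. Only press and push: lift nothing, and leave the jar, the screwdriver and the box of screws where they are.

Things in the scene. Friction and masses are not known exactly. Their poses are not given: they have to be found in the camera images.
- chute: Open aluminium chute, screwed down. Origin: on the bench surface on its centre line; x is the push direction, y points to the treadle's side, z up. Floor 4 mm thick from x = -140 to +240 mm; guide walls 48 mm apart inside, 5 mm thick, tops 20 mm above the bench. The gate crosses it at x = +150 mm.
- stop_face (a point): Centre of the inner face of the end stop, a plate 58 mm wide whose top is 40 mm above the bench; chute x = +230 mm.
- rod (a point): Point on the axis of the steel hinge rod, 8 mm thick, along the chute's x at y = +44 mm, 48 mm above the bench (x = -130 to +176 mm; this point at x = 0). It stands on three posts 10 mm wide, up to 54 mm tall, at x = -120, +125 and +172 mm. Gate flap and treadle turn about it together.
- gate (a joint): Opening angle of the gate (rad): 0 shut, 1.1 fully open. Pressing the treadle down swings the flap up; from 0.65 rad it clears the rack. Pushing the rack at it cannot open it. A spring shuts it when let go; holding the treadle's middle line down takes about 3 N.
- flap_edge (a point): Middle of the lower edge of the gate's grey flap (46 mm wide, 5 mm thick). Shut, it is 26 mm above the bench and blocks the rack's body, while the rack's flat tail passes below. Open, the flap's tip stands up to 115 mm above the bench.
- treadle_mid (a point): Middle of the top of the treadle, a ribbed grey plate 225 mm long (chute x = -125 to +100 mm), 30 mm wide, 5 mm thick, 18 to 48 mm from the rod's axis; a fingertip can slide along it. Shut, it slopes up away from the rod by 0.3 rad, its middle line at chute y = 75 mm, 60 mm above the bench; at gate angles 0.7, 0.9, 1.1 it is 38, 32, 28 mm above the bench at y = 73, 70, 65 mm.
- rack: Loose light wooden rack, about 0.3 kg, in the chute before the gate, axes along the chute's. Origin: centre of its body's underside. Body 60 mm long (x -30 to +30 mm), 44 wide, 34 tall, with six grey turned struts. A flat tail 6 mm thick runs back to an upright push plate. Home, its origin is at chute x = +200 mm: the body is past the gate, the push plate 62 mm short of it. It stays where it is left.
- push_face (a point): Point on the rear face of the rack's push plate, the face to push: 115 mm behind the rack's origin, 45 mm above its underside. The plate is 40 mm wide, 6 mm thick, its top 60 mm above the rack's underside (64 mm above the bench).
- jar: Bystander: small closed glass paint jar, 44 mm across and 55 mm tall; origin at the middle of its underside.
- screwdriver: Bystander: black-handled screwdriver 150 mm long, lying flat, about 30 mm thick at most; origin at the underside, near its middle.
- parts_box: Bystander: small open clear box of screws, 70 x 50 mm and 24 mm tall; origin at the middle of its underside.

How it is judged:
On the way, in this order (a step that is already met when the one before it is completed fails the run):
1. the gate is held open (over 0.6 rad) by a finger while the rack is still before it (value of joint gate above 0.6 rad and contact force between the fingers and gate above 0.2 N and x of rack in the frame of chute below 0.118 m), for 0.2 s.
2. the rack's body is wholly past the gate, which a finger still holds open (over 0.6 rad) (value of joint gate above 0.6 rad and contact force between the fingers and gate above 0.2 N and x of rack in the frame of chute above 0.185 m), for 0.1 s.
At the end, for the whole second after the job is handed in: The rack lies flat and at rest in the chute, its front within 8 mm of the end stop; the gate is shut behind it (under 0.06 rad); the bystanders are within 30 mm of where they stood (x of rack in the frame of chute above 0.192 m and z of rack in the frame of chute below 0.01 m and angle between rack's own z axis and vertical below 0.08 rad and linear speed of rack below 0.01 m/s and value of joint gate below 0.06 rad and distance of each of jar, screwdriver, parts_box from where it was at the start of the episode below 0.03 m); the robot touches nothing.
It fails at once if the gate touches the rack (over 0.5 N) (contact force between gate and rack above 0.5 N).
It fails at once if the rack is lifted (over 20 mm) or tipped (over 0.3 rad) (z of rack in the frame of chute above 0.024 m or angle between rack's own z axis and vertical above 0.3 rad).
It fails at once if a bystander is moved (over 30 mm) or lifted (distance of any of jar, screwdriver, parts_box from where it was at the start of the episode above 0.03 m).
It also fails if it takes over 42 s, if anything falls off the work surface, if the arm or the gripper's body presses on something with over 40 N, if the wrist force passes 120 N, or if a joint passes its speed limit or range.

### The arm

A 7-joint arm with a two-finger parallel gripper is mounted at the origin on the work surface. World frame = base frame: x ahead of the robot, y to its left, z up, the work surface at z = 0. Lengths are in m, angles in rad, forces in N, time in s.
With the tool pointing down it reaches from about 0.4 to 0.85 m from the base axis. Payload 10.4 kg.
Tool frame: the origin (TCP) lies between the finger pads; the fingertips stand ahead of it and the grasp point (between the pads) lies 5 mm behind it (manip.tip_extent is the z of the fingertips in the tool frame, in m); z points along the fingers, y is the line along which they close (so a half turn about z gives the same grasp; the last joint's range is limited). The gripper opens to 85 mm and grips with 20 to 120 N. Pads are 22 mm wide; open, the fingers measure 114 mm over their backs; the gripper's body (76 mm by 85 mm) begins 54 mm behind the grasp point. The pads swing forward as they close: fully open they stand 13 mm farther back than shut.
Start: joints at [-1.172, 0.332, -0.065, 1.46, 0.022, 1.35, -0.088], TCP at [0.256, 0.57, 0.245] pointing down, gripper open.
Joint ranges: [-2.6, 2.6], [-0.5, 2.12], [-1.47, 1.34], [0.16, 2.42], [-1.27, 4.41], [0.06, 2.06], [-2.6, 2.6]. Speed limits (rad/s): [2.22, 2.22, 2.79, 2.79, 3.14, 3.14, 3.14].

### API

Orientations are given as a unit quaternion [x, y, z, w].
In Python, from workcell import status, viewer, manip gives the robot as it stands.
- The arm moves only by the tool play_rows, never from a script. Its argument "plan" is one flat list of numbers, 7 for each row, row after row: the turn, a rotation vector about the tool's x, y, z in degrees, then the shift along the tool's x, y, z in m, then the opening, from 0 (shut) to 1 (fully open). In form: [ax, ay, az, dx, dy, dz, grip, ax, ay, az, dx, dy, dz, grip, ...]. A call has 1 to 20 rows; each row is the pose to reach, as a shift and turn from the pose commanded when the call began, along the tool's axes at that moment; what a row does not reach only later rows make up. A row lasts 1/8 s, in which the tool goes at most 62.5 mm and 10.7 degrees, less where a joint would pass 70% of its speed; a pose out of reach is approached as far as the arm can. A call with a gripper value outside its range is refused whole. The fingers move at their own pace and stop on an object; "squeeze" is the grip in N (left out, the last holds). Time passes only in rows, so rows that repeat a pose let the fingers close. It gives the time, the measured TCP pose, the force, the opening and the grip force at its end, in the units of the state.
- status.get_obs(): the state, without advancing time (a new reading comes with each control period).
- viewer.camera(name): name is "scene" or "top"; returns the picture (384x512x3 uint8, red, green, blue); there is no depth.
- viewer.camera_model(name): a dict with "fx", "fy", "cx", "cy" (pixels), "D" ([k1, k2, p1, p2, k3] as OpenCV has them; the pictures are not rectified), "R" (3x3) and "t" (3): a world point X has camera coordinates R X + t. Camera axes: x right, y down, z forward; pixel columns grow to the right and rows downward; lengths in m; the calibration is good to about 2 mm. A picture is of the moment at which its call begins. camera_model takes no time and is no camera call.
- manip.hand_in(): hands the job in; it is judged then, once.
The state is a dict: "clock": time; "joint_pos": joint angles; "joint_velocities": joint speeds; "tau": joint torques, N m; "position": TCP position; "ee_rot": TCP orientation; "ft_force": force on the tool from outside, world axes, zero at the start; "torque": the same for the moment, N m; "grip_width": opening from 0.0 (shut) to 1.0 (fully open); "grasp_force": force on a finger pad.
Only numpy, scipy, OpenCV 4.12 (cv2) and the standard library are available. Lean on these libraries where they do the work, as an engineer would, in place of code of your own. Each camera call takes 0.05 s, during which the arm holds its last target. There are 200 camera calls.

## Working session

There is one attempt and no reset: what is moved stays moved. The work goes in short steps, Python scripts to look and compute and a tool call to move; the robot and the scene stay as the last step left them, time stands still between calls to the robot, and variables do not carry over. Pictures are saved under pics/ and viewed, at most 10 in all, crops included, and the job is handed in when it is done.

Besides the shell and the picture viewer there is one more tool, called after "Call:" as a command line: name --argument value ..., lists and objects as JSON in quotes. play_rows: Moves the arm, as the interface text tells. Its arguments: {"type":"object","properties":{"plan":{"type":"array","items":{"type":"number"}},"squeeze":{"type":"number"}},"required":["plan"]}

```bash
mkdir -p pics; ls; python3 - <<'E'
from workcell import status, viewer, manip
import cv2
o=status.get_obs(); print({k:o[k] for k in ("clock","position","ee_rot","grip_width","ft_force")}, manip.tip_extent)
for n in("scene","top"):
    cv2.imwrite(f"pics/{n}0.png",cv2.resize(viewer.camera(n)[:,:,::-1],(800,600),interpolation=cv2.INTER_CUBIC))
    print(viewer.camera_model(n))
E
```

```text
pics
{'clock': 0.0, 'position': array([0.25574383, 0.56988508, 0.24452167]), 'ee_rot': array([ 2.09321140e-01,  9.77846688e-01, -7.09400567e-04, -1.12513912e-04]), 'grip_width': 0.9981589864719919, 'ft_force': array([-0.00580609,  1.0658074 ,  0.31364527])} 0.014
{'fx': 360.7840935127147, 'fy': 360.7840935127147, 'cx': 251.84063583979565, 'cy': 193.09830371198072, 'D': array([-0.04131609,  0.        ,  0.        ,  0.        ,  0.        ]), 'R': array([[-0.83426734,  0.55121341, -0.01271949],
       [ 0.47130097,  0.70096729, -0.53527586],
       [-0.28613529, -0.45255788, -0.84458153]]), 't': array([ 0.42703535, -0.32971148,  0.95650183])}
{'fx': 440.8749234140998, 'fy': 440.8749234140998, 'cx': 247.2176899376112, 'cy': 185.63258633459745, 'D': array([-0.15686031,  0.        ,  0.        ,  0.        ,  0.        ]), 'R': array([[-1.23574190e-01, -9.92335113e-01,  6.65861061e-04],
       [-9.69804614e-01,  1.20626269e-01, -2.11963004e-01],
       [ 2.10258011e-01, -2.68389116e-02, -9.77277464e-01]]), 't': array([0.15866628, 0.55230098, 0.87034971])}
```

View pics/top0.png

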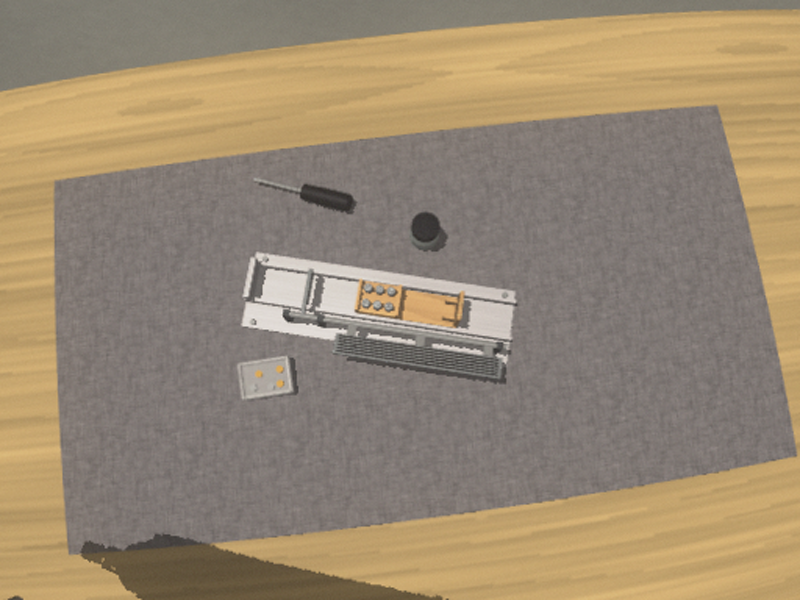

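View pics/scene0.png

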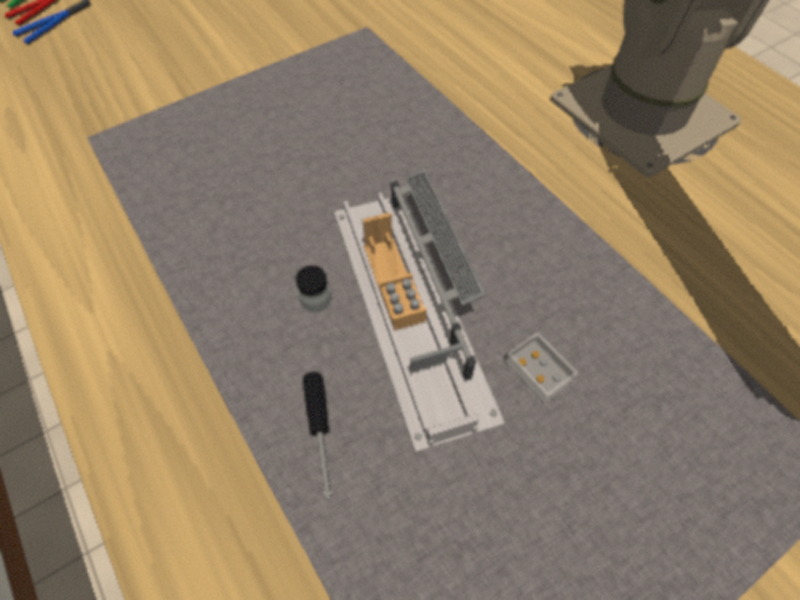

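The top view shows the chute with its stop at left (250,280) and its treadle on the robot's side. The orange push plate is at (460,308), and the jar, screwdriver and box stand clear. The scene view agrees. I'll enlarge both for measuring.

```bash
cat > h.py <<'E'
import numpy as np, cv2
from workcell import status, viewer, manip
def ray(n,px):
    m=viewer.camera_model(n); K=np.array([[m['fx'],0,m['cx']],[0,m['fy'],m['cy']],[0,0,1]])
    p=cv2.undistortPoints(np.array([[px]],float),K,m['D'])[0,0]
    return -m['R'].T@m['t'], m['R'].T@np.array([p[0],p[1],1])
def onplane(n,px,z):
    c,d=ray(n,px); return c+d*(z-c[2])/d[2]
def tri(a,b):
    (c1,d1),(c2,d2)=ray("scene",a),ray("top",b)
    s=np.linalg.lstsq(np.c_[d1,-d2],c2-c1,rcond=None)[0]
    p,q=c1+s[0]*d1,c2+s[1]*d2; return (p+q)/2,np.linalg.norm(p-q)
def proj(n,X):
    m=viewer.camera_model(n); K=np.array([[m['fx'],0,m['cx']],[0,m['fy'],m['cy']],[0,0,1]])
    return cv2.projectPoints(np.atleast_2d(X).astype(float),cv2.Rodrigues(m['R'])[0],m['t'],K,m['D'])[0][:,0]
E
python3 - <<'E'
from h import *
a=viewer.camera("top"); b=viewer.camera("scene"); np.savez("im.npz",top=a,scene=b)
cv2.imwrite("pics/topc.png",cv2.resize(a[150:250,145:345,::-1],None,fx=4,fy=4,interpolation=cv2.INTER_CUBIC))
cv2.imwrite("pics/scenec.png",cv2.resize(b[100:300,200:330,::-1],None,fx=3,fy=3,interpolation=cv2.INTER_CUBIC))
E
```

```text
(no output)
```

View pics/topc.png

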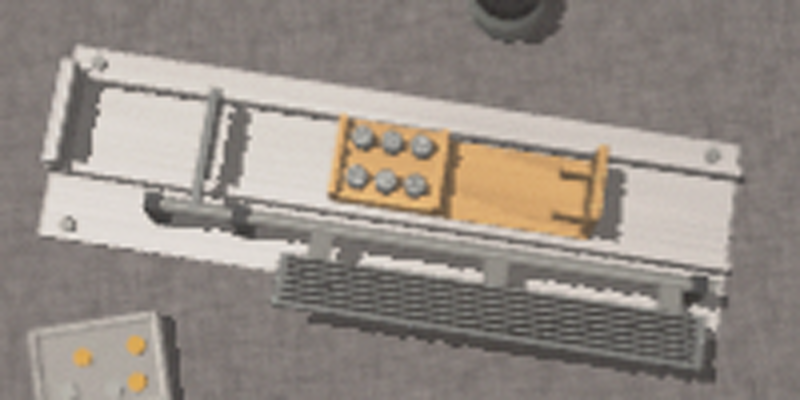

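View pics/scenec.png

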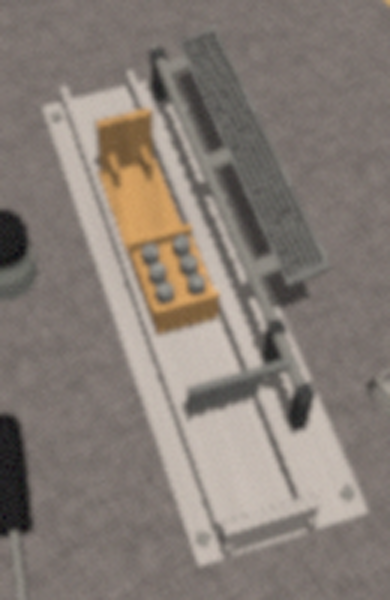

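The top crop shows the floor ends at (77,45)/(40,235) and (740,147), and the treadle corners at (282,255), (275,303) and (700,370). The push plate's top runs from (604,147) to about (594,236). The scene crop shows the matching corners. Next I cast rays onto the known heights and fit a rigid 2D pose.

```bash
cat > fit.py <<'E'
from h import *
T=lambda u,v:((u+.5)/4-.5+145,(v+.5)/4-.5+150)
S=lambda u,v:((u+.5)/3-.5+200,(v+.5)/3-.5+100)
P=[("top",T(282,255),(100,60.5,56)),("top",T(275,303),(100,89.2,64.6)),("top",T(698,370),(-125,89.2,64.6)),
("scene",S(184,38),(-125,60.5,56)),("scene",S(215,28),(-125,89.2,64.6)),("scene",S(328,262),(100,89.2,64.6)),("scene",S(290,279),(100,60.5,56)),
("top",T(66,57),(235,-29,40)),("top",T(46,162),(235,29,40))]
W=np.array([onplane(n,p,c[2]/1e3)[:2] for n,p,c in P]); C=np.array([c[:2] for _,_,c in P])/1e3
w0,c0=W.mean(0),C.mean(0); U,s,V=np.linalg.svd((C-c0).T@(W-w0)); R=(U@np.diag([1,np.linalg.det(U@V)])@V).T
t=w0-R@c0; yaw=np.arctan2(R[1,0],R[0,0])
E
python3 - <<'E'
from fit import *
print("yaw",np.degrees(yaw),"t",t); print("resid mm",((W-t)@R-C)*1e3)
ch=lambda n,p,z:(np.r_[(onplane(n,p,z)[:2]-t)@R]*1e3).round(1)
print("floor ends",ch("top",T(77,45),.004),ch("top",T(40,235),.004),ch("top",T(740,147),.004),ch("scene",S(198,567),.004),ch("scene",S(367,513),.004),ch("scene",S(43,105),.004))
print("plate top",ch("top",T(609,147),.064),ch("top",T(598,147),.064),ch("scene",S(98,120),.064),ch("scene",S(152,110),.064))
print("body top front",ch("top",T(340,115),.038),ch("top",T(330,197),.038),ch("scene",S(157,322),.038),ch("scene",S(217,304),.038))
E
```

```text
yaw 73.90407976801428 t [0.55006366 0.05207656]
resid mm [[-2.33765727  1.31370975]
 [-3.84236595 -0.9959449 ]
 [ 1.04979984 -0.54186749]
 [ 1.55132525  3.50230207]
 [ 7.06985908 -3.08390493]
 [-1.23186069 -2.37122804]
 [-1.55213683  1.60128614]
 [ 0.07206945 -0.36005359]
 [-0.77903288  0.93570098]]
floor ends [238.9 -45.7] [238.   65.1] [-140.8  -45.7] [241.7 -46.4] [241.3  62.4] [-138.5  -45.4]
plate top [-62.8 -20.3] [-57.1 -19.4] [-59.6 -19.7] [-56.8  18.6]
body top front [ 81.4 -21.1] [79.3 24.3] [ 92.7 -24.8] [91.7 16.1]
```

```bash
cat > go.py <<'E'
from fit import *
from scipy.spatial.transform import Rotation as Ro
import sys
def go(cx,cy,z):
    o=status.get_obs(); Q=Ro.from_quat(o['ee_rot']).as_matrix()
    g=np.r_[t+R@[cx,cy],z]; Z=[0,0,-1]; Y=np.r_[-R@[0,1],0]; X=np.cross(Y,Z)
    G=np.c_[X,Y,Z]; print("goal",g.round(4),"at",o['position'].round(4),"chute xy",((o['position'][:2]-t)@R).round(4))
    print("turn deg",Ro.from_matrix(Q.T@G).as_rotvec(degrees=True).round(2),"shift",(Q.T@(g-o['position'])).round(4),"F chute",(R.T@o['ft_force'][:2]).round(2),o['ft_force'][2].round(2),o['grip_width'],o['clock'])
if __name__=="__main__": go(*map(float,sys.argv[1:]))
E
python3 go.py -.085 .034 .16
```

```text
goal [ 0.4938 -0.0202  0.16  ] at [0.2558 0.57   0.2448] chute xy [0.4161 0.4263]
turn deg [-4.000e-02  4.000e-02  8.193e+01] shift [-0.4588 -0.4409  0.0852] F chute [-0.79 -0.33] -0.45 1.0056980558969348 0.2
```

Call:
play_rows --plan '[0,0,10,-0.055,-0.053,0,0.8,0,0,20,-0.11,-0.106,0,0.8,0,0,30,-0.165,-0.159,0,0.8,0,0,40,-0.22,-0.212,0,0.8,0,0,50,-0.275,-0.265,0,0.8,0,0,60,-0.33,-0.318,0.01,0.8,0,0,70,-0.385,-0.37,0.03,0.8,0,0,80,-0.43,-0.415,0.05,0.8,0,0,82,-0.459,-0.441,0.07,0.8,0,0,82,-0.459,-0.441,0.085,0.8,0,0,82,-0.459,-0.441,0.085,0.8,0,0,82,-0.459,-0.441,0.085,0.8,0,0,82,-0.459,-0.441,0.085,0.8]'

```text
clock: 1.82
position: [0.4941, -0.019, 0.1606]
ee_rot: [0.799, 0.601, 0.0, -0.0]
ft_force: [-0.6, -0.0, -0.2]
grip_width: 0.803
grasp_force: 0.0
```

```bash
python3 go.py -.085 .034 .11; python3 - <<'E'
from h import *
print(manip.tip_extent)
a=viewer.camera("top"); b=viewer.camera("scene")
cv2.imwrite("pics/c2.png",np.hstack([cv2.resize(a[120:270,170:370,::-1],(400,300)),cv2.resize(b[60:210,190:390,::-1],(400,300))]))
E
```

```text
goal [ 0.4938 -0.0202  0.11  ] at [ 0.4941 -0.019   0.1606] chute xy [-0.0838  0.0341]
turn deg [-0.   -0.03 -0.02] shift [-0.0012  0.0001  0.0506] F chute [-0.19  0.52] -0.22 0.8032394756278617 1.825
0.014
```

View pics/c2.png

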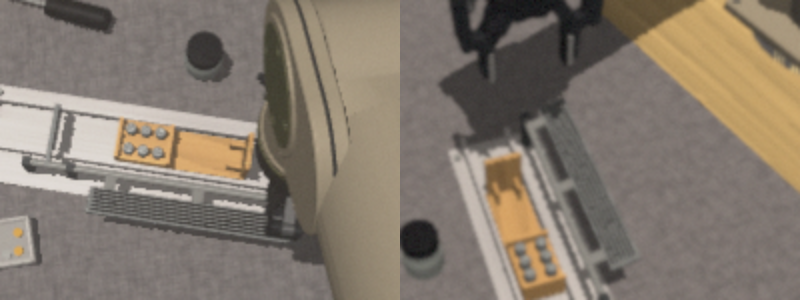

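The scene half shows the two fingertips at crop (490,80) and (571,63). I'll check them against the chute frame.

```bash
python3 - <<'E'
from fit import *
for p in((235,100),(275.3,91.5)):
  for z in (.147,.153,.159): print(z,((onplane("scene",p,z)[:2]-t)@R*1e3).round(1))
E
```

```text
0.147 [-84.1  -2.5]
0.153 [-77.9  -3.9]
0.159 [-71.6  -5.4]
0.147 [-82.4  79.3]
0.153 [-76.2  76.8]
0.159 [-69.9  74.3]
```

Call:
play_rows --plan '[0,0,0,-0.001,0.002,0.03,0.8,0,0,0,-0.001,0.002,0.06,0.8,0,0,0,-0.001,0.002,0.075,0.8,0,0,0,-0.001,0.002,0.085,0.8,0,0,0,-0.001,0.002,0.09,0.8,0,0,0,-0.001,0.002,0.09,0.8]'

```text
clock: 2.68
position: [0.4959, -0.0215, 0.0706]
ee_rot: [0.8, 0.601, 0.0, 0.0]
ft_force: [-0.4, 0.5, 0.0]
grip_width: 0.8
grasp_force: 0.0
```

Call:
play_rows --plan '[0,0,0,0,0,0.004,0.8,0,0,0,0,0,0.008,0.8,0,0,0,0,0,0.012,0.8,0,0,0,0,0,0.016,0.8,0,0,0,0,0,0.019,0.8,0,0,0,0,0,0.022,0.8,0,0,0,0,0,0.022,0.8,0,0,0,0,0,0.022,0.8]'

```text
clock: 3.68
position: [0.496, -0.0216, 0.0485]
ee_rot: [0.8, 0.601, 0.0, 0.0]
ft_force: [0.6, 1.0, 3.8]
grip_width: 0.795
grasp_force: 1.3
```

```bash
python3 go.py -.085 .032 .048; python3 - <<'E'
from fit import *
a=viewer.camera("top"); b=viewer.camera("scene")
cv2.imwrite("pics/c3.png",np.hstack([cv2.resize(a[120:270,130:330,::-1],(400,300)),cv2.resize(b[90:240,200:400,::-1],(400,300))]))
for z in(90,100,110,115):
  w=np.r_[t+R@[.150,0.010],z/1e3]; print(z,proj("top",w)[0],proj("scene",w)[0])
E
```

```text
goal [ 0.4958 -0.0207  0.048 ] at [ 0.496  -0.0216  0.0485] chute xy [-0.0857  0.0315]
turn deg [ 0.03 -0.01 -0.07] shift [ 0.0007 -0.0005  0.0005] F chute [ 1.1  -0.28] 3.75 0.7946000328882644 3.675
90 [193.11315078 182.09103304] [280.73432393 213.85080466]
100 [192.52536701 181.00451814] [281.05714527 210.99954952]
110 [191.92474128 179.89401615] [281.38880829 208.06869625]
115 [191.61948197 179.32952314] [281.55806794 206.57238691]
```

View pics/c3.png

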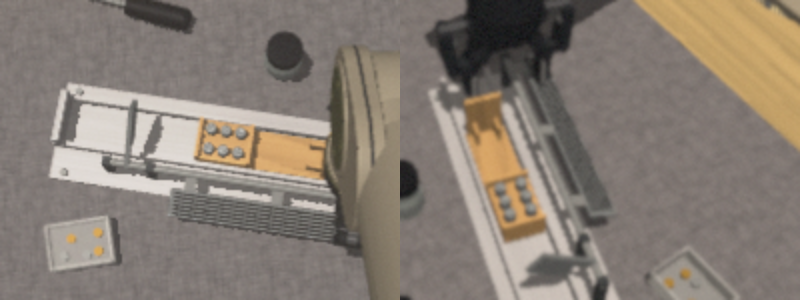

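The treadle has visibly sunk in the scene half, its outer corner now at (610,210). The flap is raised, its far tip near (528,268) in the scene half and (132,100) in the top half. I'll turn that into a gate angle.

```bash
python3 - <<'E'
from fit import *
w=lambda x,y,z:np.r_[t+R@[x/1e3,y/1e3],z/1e3]
print("measured: flap far tip scene(264,224) top(196,170); treadle corner scene(305,195) ; inner corner scene ~(294,197)")
for f in(.5,.6,.7,.8,.9,1.0):
    s=.3-f; c=w(100,44+48*np.cos(s)-2.5*np.sin(s),48+48*np.sin(s)+2.5*np.cos(s))
    r=[w(150,44-67*np.cos(f)+h*np.sin(f),48+67*np.sin(f)+h*np.cos(f)) for h in(-22,16)]
    print(f,"treadle",proj("scene",c)[0].round(1),proj("top",c)[0].round(1),"flap lo/up scene",proj("scene",r).round(1).tolist(),"top",proj("top",r).round(1).tolist())
E
```

```text
measured: flap far tip scene(264,224) top(196,170); treadle corner scene(305,195) ; inner corner scene ~(294,197)
0.5 treadle [310.  193.6] [212.2 228. ] flap lo/up scene [[261.2, 227.1], [271.4, 215.3]] top [[197.8, 169.1], [194.4, 173.6]]
0.6 treadle [309.3 195. ] [212.4 227.8] flap lo/up scene [[262.1, 225.1], [274.2, 213.2]] top [[197.3, 169.0], [193.7, 175.3]]
0.7 treadle [308.3 196.4] [212.7 227.5] flap lo/up scene [[263.4, 223.0], [277.3, 211.1]] top [[196.7, 169.3], [192.9, 177.3]]
0.8 treadle [307.2 197.8] [213.  226.8] flap lo/up scene [[265.0, 220.8], [280.6, 209.1]] top [[196.1, 169.9], [192.2, 179.6]]
0.9 treadle [305.9 199.2] [213.3 226. ] flap lo/up scene [[267.1, 218.6], [284.1, 207.2]] top [[195.5, 170.8], [191.5, 182.2]]
1.0 treadle [304.4 200.6] [213.7 225. ] flap lo/up scene [[269.4, 216.4], [287.8, 205.4]] top [[194.8, 172.1], [190.7, 185.0]]
```

Call:
play_rows --plan '[0,0,0,0,0,0.003,0.8,0,0,0,0,0,0.006,0.8,0,0,0,0,0,0.006,0.8,0,0,0,0,0,0.006,0.8]'

```text
clock: 4.28
position: [0.4954, -0.0215, 0.0421]
ee_rot: [0.799, 0.601, -0.0, -0.0]
ft_force: [-0.1, -0.4, 4.0]
grip_width: 0.802
grasp_force: 1.5
```

```bash
python3 - <<'E'
from h import *
b=viewer.camera("scene");a=viewer.camera("top")
cv2.imwrite("pics/c4.png",np.hstack([cv2.resize(b[160:250,240:330,::-1],(450,450),interpolation=cv2.INTER_CUBIC),cv2.resize(a[150:240,160:225,::-1],(325,450),interpolation=cv2.INTER_CUBIC)]))
E
```

```text
(no output)
```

View pics/c4.png

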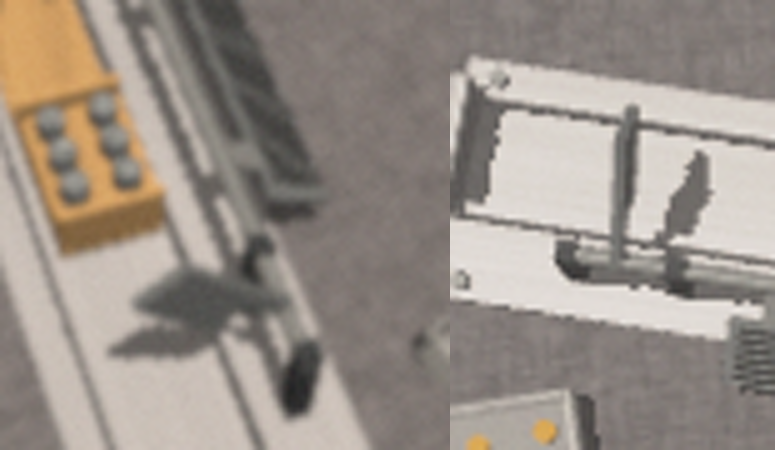

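The flap's far tip is at scene (266.6,220) and the treadle corner at (304,199.6), so the gate angle is about 0.9. Now I push.

Call:
play_rows --plan '[0,0,0,0.006,0,0,0.8,0,0,0,0.01,0,0,0.8,0,0,0,0.014,0,0,0.8,0,0,0,0.02,0,0,0.8,0,0,0,0.026,0,0,0.8,0,0,0,0.032,0,0,0.8,0,0,0,0.038,0,0,0.8,0,0,0,0.044,0,0,0.8,0,0,0,0.05,0,0,0.8,0,0,0,0.056,0,0,0.8,0,0,0,0.062,0,0,0.8,0,0,0,0.068,0,0,0.8,0,0,0,0.074,0,0,0.8,0,0,0,0.08,0,0,0.8,0,0,0,0.08,0,0,0.8]'

```text
clock: 6.25
position: [0.5183, 0.0564, 0.0424]
ee_rot: [0.799, 0.601, 0.0, -0.0]
ft_force: [-2.1, 0.1, 1.4]
grip_width: 0.8
grasp_force: 1.6
```

```bash
python3 go.py .06 .0315 .042; python3 - <<'E'
from fit import *
b=viewer.camera("scene");a=viewer.camera("top")
hs=cv2.cvtColor(a,cv2.COLOR_RGB2HSV); 
cv2.imwrite("pics/c5.png",np.hstack([cv2.resize(b[120:250,220:340,::-1],(415,450),interpolation=cv2.INTER_CUBIC),cv2.resize(a[150:240,150:225,::-1],(375,450),interpolation=cv2.INTER_CUBIC)]))
E
```

```text
goal [0.5364 0.1185 0.042 ] at [0.5183 0.0564 0.0424] chute xy [-0.0047  0.0317]
turn deg [ 0.01 -0.05 -0.02] shift [0.0647 0.0002 0.0004] F chute [-0.51  2.08] 1.36 0.799543230731391 6.25
```

View pics/c5.png

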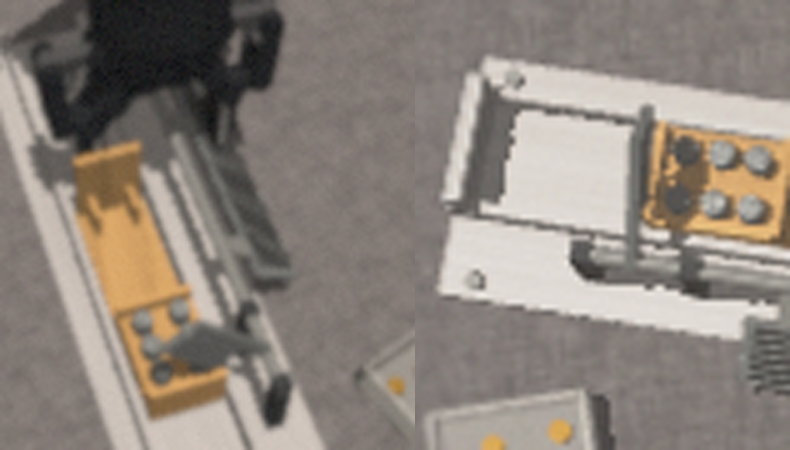

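The flap stands over the rack's body with clearance: flap tip at (165,350) in the scene crop, rack front just passing under it. I'll carry on.

Call:
play_rows --plan '[0,0,0,0.006,0,0,0.8,0,0,0,0.012,0,0,0.8,0,0,0,0.018,0,0,0.8,0,0,0,0.024,0,0,0.8,0,0,0,0.03,0,0,0.8,0,0,0,0.036,0,0,0.8,0,0,0,0.042,0,0,0.8,0,0,0,0.048,0,0,0.8,0,0,0,0.054,0,0,0.8,0,0,0,0.06,0,0,0.8,0,0,0,0.066,0,0,0.8,0,0,0,0.07,0,0,0.8,0,0,0,0.07,0,0,0.8]'

```text
clock: 7.98
position: [0.5378, 0.1223, 0.0425]
ee_rot: [0.8, 0.601, 0.0, 0.0]
ft_force: [-2.2, -3.1, 3.4]
grip_width: 0.799
grasp_force: 2.1
```

```bash
python3 go.py .074 .0315 .042; python3 - <<'E'
from fit import *
b=viewer.camera("scene");a=viewer.camera("top")
cv2.imwrite("pics/c6.png",np.hstack([cv2.resize(b[150:260,240:340,::-1],(400,440),interpolation=cv2.INTER_CUBIC),cv2.resize(a[150:240,150:230,::-1],(391,440),interpolation=cv2.INTER_CUBIC)]))
E
```

```text
goal [0.5403 0.1319 0.042 ] at [0.5378 0.1223 0.0425] chute xy [0.064  0.0312]
turn deg [ 0.03  0.01 -0.09] shift [ 0.01   -0.0003  0.0004] F chute [-3.61  1.28] 3.39 0.7994205851481551 7.975
```

View pics/c6.png

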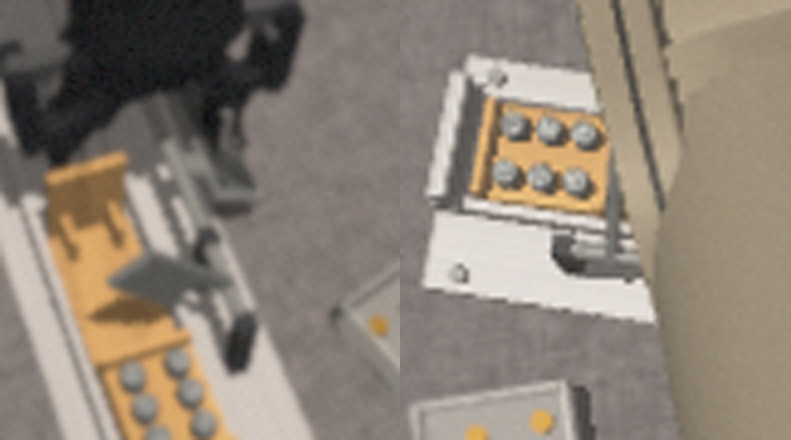

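The body is past the flap in both views. A gap of about 10 mm to the stop remains in the top half, with the rack front at (485,145). I'll ease it home while watching the force.

Call:
play_rows --plan '[0,0,0,0.002,0,0,0.8,0,0,0,0.004,0,0,0.8,0,0,0,0.006,0,0,0.8,0,0,0,0.007,0,0,0.8,0,0,0,0.007,0,0,0.8]'

```text
clock: 8.7
position: [0.5395, 0.1287, 0.0424]
ee_rot: [0.8, 0.6, -0.0, 0.0]
ft_force: [-2.5, -4.1, 5.0]
grip_width: 0.796
grasp_force: 2.9
```

Call:
play_rows --plan '[0,0,0,0.001,0,0,0.8,0,0,0,0.002,0,0,0.8,0,0,0,0.002,0,0,0.8]'

```text
clock: 9.07
position: [0.54, 0.1305, 0.0424]
ee_rot: [0.8, 0.6, -0.0, 0.0]
ft_force: [-2.3, -4.9, 5.5]
grip_width: 0.797
grasp_force: 3.0
```

```bash
python3 go.py .074 .0315 .042
```

```text
goal [0.5403 0.1319 0.042 ] at [0.54   0.1305 0.0424] chute xy [0.0726 0.0314]
turn deg [-0.    0.03 -0.11] shift [ 0.0014 -0.0001  0.0004] F chute [-5.33  0.84] 5.45 0.7965773717646499 9.075
```

Call:
play_rows --plan '[0,0,0,0.001,0,0,0.8,0,0,0,0.002,0,0,0.8,0,0,0,0.002,0,0,0.8]'

```text
clock: 9.45
position: [0.5403, 0.1316, 0.0423]
ee_rot: [0.8, 0.6, -0.001, 0.0]
ft_force: [-4.7, -7.4, 7.3]
grip_width: 0.798
grasp_force: 4.6
```

Call:
play_rows --plan '[0,0,0,0.001,0,0,0.8,0,0,0,0.001,0,0,0.8]'

```text
clock: 9.7
position: [0.5404, 0.1316, 0.0423]
ee_rot: [0.8, 0.6, -0.001, 0.0]
ft_force: [-6.9, -9.6, 9.7]
grip_width: 0.8
grasp_force: 6.3
```

```bash
python3 go.py .074 .0315 .042; python3 - <<'E'
from fit import *
a=viewer.camera("top"); b=viewer.camera("scene"); hs=cv2.cvtColor(a,cv2.COLOR_RGB2HSV)
m=cv2.inRange(hs,(8,110,80),(25,255,255)); m[225:]=0; m[:165]=0
ys,xs=np.nonzero(m[:,:275]); P=[]
for y in range(175,187):
    x=xs[ys==y]
    if len(x): print(y,x.min(),((onplane("top",(x.min()-.5,y),.038)[:2]-t)@R*1e3).round(1))
E
```

```text
goal [0.5403 0.1319 0.042 ] at [0.5404 0.1316 0.0423] chute xy [0.0738 0.0314]
turn deg [-0.05  0.14 -0.22] shift [ 0.0002 -0.0002  0.0003] F chute [-11.15   3.96] 9.74 0.7997307512125923 9.7
175 0 [607.   53.2]
176 0 [606.3  55.5]
177 0 [605.7  57.8]
178 0 [605.   60.1]
179 1 [601.8  61.9]
180 0 [603.7  64.6]
181 0 [603.   66.9]
182 0 [602.3  69.2]
183 0 [601.7  71.4]
184 0 [601.   73.7]
185 0 [600.3  76. ]
186 0 [599.7  78.2]
```

The tool has stopped at chute x = 73.8 mm (expected 74) while the force rises to 11 N, so the rack is home. I'll back off and let the treadle go.

Call:
play_rows --plan '[0,0,0,-0.003,0,0,0.8,0,0,0,-0.006,0,0,0.8,0,0,0,-0.01,0,0,0.8,0,0,0,-0.01,0,-0.006,0.8,0,0,0,-0.01,0,-0.012,0.8,0,0,0,-0.01,0,-0.018,0.8,0,0,0,-0.01,0,-0.024,0.8,0,0,0,-0.01,0,-0.03,0.8,0,0,0,-0.01,0,-0.05,0.8,0,0,0,-0.02,0,-0.09,0.8,0,0,0,-0.05,0.0,-0.13,0.8,0,0,0,-0.1,0,-0.16,0.8,0,0,0,-0.15,0,-0.17,0.8,0,0,0,-0.15,0,-0.17,0.8,0,0,0,-0.15,0,-0.17,0.8]'

```text
clock: 11.68
position: [0.4991, -0.0095, 0.2123]
ee_rot: [0.799, 0.601, 0.0, -0.0]
ft_force: [-0.8, -0.1, -0.7]
grip_width: 0.801
grasp_force: 0.0
```

```bash
python3 - <<'E'
from fit import *
a=viewer.camera("top"); b=viewer.camera("scene")
cv2.imwrite("pics/c7.png",np.hstack([cv2.resize(b[110:290,200:360,::-1],(400,450),interpolation=cv2.INTER_CUBIC),cv2.resize(a[90:260,145:295,::-1],(397,450),interpolation=cv2.INTER_CUBIC)]))
print(status.get_obs()['ft_force'])
E
```

```text
[0.50156438 0.31877442 0.60435245]
```

View pics/c7.png

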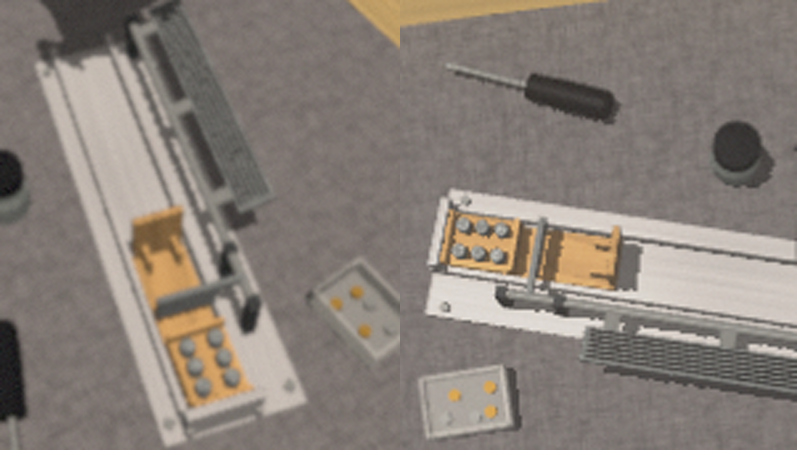

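The rack is against the stop at (447,240) in the top half. The gate is shut behind its body at (540,255), the bystanders are untouched and the robot is clear.

```bash
python3 -c "
from workcell import manip; print(manip.hand_in())"
```

```text
the job is handed in; nothing more can be done
None
```

The rack is home against the end stop with the gate shut behind it, the bystanders show no visible movement in the last pictures, and the job is handed in (no verdict was returned).

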